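# Park the lens tube at the top of the sloped gutter

## Robot

A 7-joint arm with a two-finger parallel gripper is mounted at the origin on a cart in front of the work surface, level with it; the furniture and walls round the work are solid. World frame = base frame: x ahead of the robot, y to its left, z up, the work surface at z = 0. Lengths are in m, angles in rad, forces in N, time in s.
With the tool pointing down it reaches from about 0.4 to 0.875 m from the base axis. Payload 6.5 kg.
Tool frame: the origin (TCP) lies at the centre of the arm's flange, where the gripper is bolted on; the fingertips stand 173 mm ahead of it and the grasp point (between the pads) lies 155 mm ahead of it; x points along the fingers, z is the direction in which the jaws open and shut, and the axes are right-handed (so a half turn about x gives the same grasp; the last joint's range is limited). The gripper opens to 85 mm and grips with 20 to 120 N. Pads are 22 mm wide; open, the fingers measure 114 mm over their backs; the gripper's body (76 mm by 85 mm) begins 54 mm behind the grasp point. The pads swing forward as they close: fully open they stand 13 mm farther back than shut.
Start: joints at [1.237, 0.536, -0.004, 1.538, 0.003, 1.067, -0.071], TCP at [0.172, -0.627, 0.405] pointing down, gripper open.
Joint ranges: [-2.7, 2.7], [-0.37, 2.16], [-1.27, 1.26], [0.24, 2.4], [-1.31, 4.45], [0.19, 1.91], [-2.76, 2.76]. Speed limits (rad/s): [2.39, 2.39, 3.14, 3.14, 3.14, 3.14, 3.14].

## Interface

Orientations are given as a unit quaternion [w, x, y, z].
In Python, from cell import env gives the robot as it stands. The module is installed in compiled form; this text tells all that it offers.
- The arm moves only by the tool send_rows, never from a script. Its argument "series" is one flat list of numbers, 5 for each row, row after row: the opening, from -1 (shut) to 1 (fully open), then the shift along the tool's x, y, z in mm, then the turn about the tool's x in rad. In form: [claw, dx, dy, dz, yaw, claw, dx, dy, dz, yaw, ...]. A call has 1 to 20 rows; each row shifts and turns the commanded pose from where the row before left it, along the tool's axes as they then stand; what a row does not reach is not made up. A row lasts 1/10 s, in which the tool goes at most 50 mm and 8.59 degrees, less where a joint would pass 70% of its speed; a pose out of reach is approached as far as the arm can. A call is refused whole if a number of a shift passes 50 or a number of a turn 0.15, either way. A call with a gripper value outside its range is refused whole. The fingers move at their own pace and stop on an object; "grip_force" is the grip in N (left out, the last holds). Time passes only in rows, so rows that do not move let the fingers close. It gives the time, the measured TCP pose, the force and the opening at its end, in the units of the state.
- env.observe(): the state, without advancing time (a new reading comes with each control period).
- env.snapshot(name): name is "side" or "top" or "wrist"; returns a dict with "image" (420x560x3 uint8, blue, green, red), "intrinsics" (3x3 intrinsics, pixels), "D" ([k1, k2, p1, p2, k3] as OpenCV has them; the pictures are not rectified), "T" (4x4, takes a point from camera to world coordinates); the wrist camera has in their place "T_tool_cam" (4x4, takes a point from camera to tool coordinates, whose origin is the TCP and whose axes are the tool frame's). Camera axes: x right, y up, looking along -z (the intrinsics and any distortion apply to the point x, -y, -z); pixel columns grow to the right and rows downward; lengths in m; the calibration is good to about 2 mm. A picture is of the moment at which its call begins: read the wrist's pose just before it. There is no depth.
- env.job_done(): hands the job in, once; it reports no verdict.
Trained networks look in a picture, given as the dict that the camera call returned (one of the last four; its "shot" number tells which), for a name from the list of things; names that differ only in an ending like _2 or _b are one class to them, and where a whole thing is asked for, a point or a joint stands for the part that bears it (a point fixed in the world has none). Each returns a list of dicts, best first, with "p" (0 to 1); they miss things now and then, are a little off and sometimes report something else, mostly with a low value. They report only what shows in the picture. A call takes as long as a camera call.
- env.silhouettes(picture, label): "mask" (420x560 bool, what is visible of it) and "rect" ([left, top, right, bottom] in pixels, round what is visible of it).
The state is a dict: "time_s": time; "joints": joint angles; "qvel": joint speeds; "joint_efforts": joint torques, N m; "ee_pos": TCP position; "ee_rot": TCP orientation; "wrist_force": force on the tool from outside, world axes, zero at the start; "torque": the same for the moment, N m; "finger_gap": opening from 0.0 (shut) to 1.0 (fully open).
Only numpy, scipy, OpenCV 4.12 (cv2) and the standard library are available. Lean on these libraries where they do the work, as an engineer would, in place of code of your own. Each camera call takes 0.05 s, during which the arm holds its last target.

## Task

The black lens tube lies on its side at the low end of the small sloped gutter. Push it up the gutter with the fingertips, over the crest near the top, so that it rests in the seat against the top stop and cannot roll back; then swing the keeper bar fully across the gutter behind it and leave it so. Only push, gently: do not squeeze the tube or lift it out of the gutter, and leave the things standing around undisturbed.

Things in the scene. Friction and masses are not known exactly. Their poses are not given: they have to be found in the camera images.
- gutter: the fixed base of the gutter, a grey plate 180 x 72 x 6 mm on the bench; origin at the centre of its underside, x along the gutter in the uphill direction, z up
- channel: fixed aluminium gutter on that base, tilted 10 degrees. Origin on the gutter floor half-way along, 30 mm above the bench; x uphill along the floor, y across to the left looking uphill, z square to the floor. Floor from x = -90 mm, 28 mm wide between 3 mm walls that rise 9 mm. Low stop: round bar 10 mm high at x = -84. Steel catch pin, 8 mm thick, at x = 46, y = -27, up to z = 24
- lens_tube: black lens tube, 30 mm outside diameter, 25 mm long, about 40 g, lying on its side across the gutter; origin at the centre of one end face, z along its axis (across the gutter). It starts against the low stop, centre at x = -67, z = 15 mm of the channel frame, and rolls back down if let go short of the crest. Its upper part stands free above the walls
- tube_center (a point): the middle of the lens tube (on its axis, half way along)
- keeper (a joint): angle (rad) of the keeper bar about its pivot (channel z axis). 0: points straight downhill along the outside of the left wall; negative: farther outward; positive: tip swings in over the gutter; 1.57, its limit: square across the gutter behind the seated tube, at the catch pin. Starts at -0.6 to -0.1. A light push turns it (0.02 Nm friction); it stays where left. The tube blocks it unless seated
- keeper_end (a point): point in the middle of the keeper bar's height, 50 mm from its pivot
- short_tube: bystander: black lens tube standing upright on the bench, 30 mm diameter, 20 mm high; origin at the centre of its underside
- thin_tube: bystander: black lens tube standing upright on the bench, 30 mm diameter, 13 mm high; origin at the centre of its underside
- vial: bystander: capped glass vial, 27 mm diameter, 57 mm high, standing; origin at the centre of its underside
- sensor_puck: bystander: round black puck, 48 mm diameter, 18 mm high; origin at the centre of its underside
- marker: bystander: marker pen lying on the bench, 138 mm long, 15 mm high; origin at the centre of its underside, length along y
- seat (a point): where the tube's centre must end: x = 60, y = 0, z = 10 mm of the channel frame. The straight floor ends in a crest at x = 46; beyond it the short seat floor falls 25 degrees below the gutter's line (15 below level) down to the top stop, a plate with its face at x = 75, rising to z = 27. A tube pushed past the crest rolls into this pocket by itself and stays
- keeper_pivot (a point): the keeper's pivot, beside the left wall: x = 39, y = +27, z = 18 mm of the channel frame. The keeper is a flat dark steel bar, 5 mm thick, reaching 62 mm from the pivot and standing from 11 to 25 mm above the level of the gutter floor

How it is judged:
By the outcome, as a careful person would: the job done as asked, in the order asked, and still so for the second after the job is handed in, with the robot touching nothing.
It also fails if it takes over 48 s, if anything falls off the work surface, if the arm or the gripper's body presses on something with over 40 N, if the wrist force passes 120 N, or if a joint passes its speed limit or range.

## Working session

There is one attempt and no reset: what is moved stays moved. The work goes in short steps, Python scripts to look and compute and a tool call to move; the robot and the scene stay as the last step left them, time stands still between calls to the robot, and variables do not carry over. Pictures are saved under pics/ and viewed, and the job is handed in when it is done.

Besides the shell and the picture viewer there is one more tool, called after "Emit:" as name(argument=value, ...) on one line, values as JSON. send_rows: Moves the arm, as the interface text tells. Its arguments: {"type":"object","properties":{"series":{"type":"array","items":{"type":"number"}},"grip_force":{"type":"number"}},"required":["series"]}

```bash
mkdir -p pics; ls; python3 - <<'E'
from cell import env
import cv2,numpy as np,pickle
o=env.observe()
for k,v in o.items(): print(k,np.round(v,4) if not isinstance(v,dict) else v)
for n in ["side","top","wrist"]:
    s=env.snapshot(n); cv2.imwrite(f"pics/{n}0.png",s["image"]); pickle.dump(s,open(f"{n}0.pkl","wb"))
    print(n,s.keys()); 
    print(np.round(s.get("T",s.get("T_tool_cam")),3)); print(s["intrinsics"],s["D"])
    for l in ["gutter","channel","lens_tube","keeper"]:
        r=env.silhouettes(s,l); print(l,[(round(x["p"],2),x["rect"]) for x in r[:2]])
E
```

```text
pics
time_s 0.0
joints [ 1.2368  0.5372 -0.0044  1.5389  0.0026  1.0673 -0.0712]
qvel [-0.0003 -0.0011 -0.0001  0.0004  0.0016 -0.0019 -0.0003]
joint_efforts [-1.00000e-04 -5.83394e+01  1.04860e+00 -2.59111e+01  1.24000e-02
  9.30000e-03  0.00000e+00]
ee_pos [ 0.1719 -0.6265  0.4038]
ee_rot [ 0.5618  0.4291  0.5628 -0.4284]
wrist_force [-0.1646 -1.3451 -0.0849]
torque [-0.0196 -0.0084  0.0218]
finger_gap 1.0003
side dict_keys(['image', 'intrinsics', 'D', 'T', 'shot'])
[[ 0.284 -0.823  0.491  0.944]
 [ 0.959  0.238 -0.154  0.185]
 [ 0.009  0.515  0.857  0.806]
 [ 0.     0.     0.     1.   ]]
[[447.40086565   0.         280.6416562 ]
 [  0.         447.40086565 210.24421983]
 [  0.           0.           1.        ]] [-0.09331831  0.          0.          0.          0.        ]
gutter [(0.97, [239.8, 187.2, 325.0, 237.6])]
channel [(0.6, [233.4, 188.0, 323.0, 230.1])]
lens_tube [(0.79, [235.7, 199.8, 254.3, 220.0])]
keeper [(0.68, [277.6, 189.3, 307.0, 207.4])]
top dict_keys(['image', 'intrinsics', 'D', 'T', 'shot'])
[[-0.     0.988 -0.152  0.357]
 [-1.    -0.001 -0.006  0.296]
 [-0.00
[... 160 characters left out ...]
          1.        ]] [-0.00165495  0.          0.          0.          0.        ]
gutter [(0.93, [224.8, 172.2, 307.9, 233.4]), (0.65, [229.4, 174.2, 303.2, 222.4])]
channel [(0.57, [231.2, 172.7, 303.1, 220.3])]
lens_tube [(0.67, [286.3, 203.9, 301.3, 220.0])]
keeper []
wrist dict_keys(['image', 'intrinsics', 'D', 'T_tool_cam', 'shot'])
[[-0.     0.317 -0.948  0.03 ]
 [-0.001  0.948  0.317  0.082]
 [ 1.     0.001 -0.    -0.   ]
 [ 0.     0.     0.     1.   ]]
[[367.34254493   0.         279.92626527]
 [  0.         367.34254493 204.68116138]
 [  0.           0.           1.        ]] [-0.00402829  0.          0.          0.          0.        ]
gutter []
channel []
lens_tube []
keeper []
```

```bash
python3 - <<'E'
import cv2
a=cv2.imread("pics/side0.png");b=cv2.imread("pics/top0.png")
c=cv2.resize(a[160:260,210:350],None,fx=5.6,fy=5.6,interpolation=cv2.INTER_CUBIC);cv2.imwrite("pics/side0c.png",c)
c=cv2.resize(b[155:255,200:340],None,fx=5.6,fy=5.6,interpolation=cv2.INTER_CUBIC);cv2.imwrite("pics/top0c.png",c)
E
```

```text
(no output)
```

View pics/side0.png

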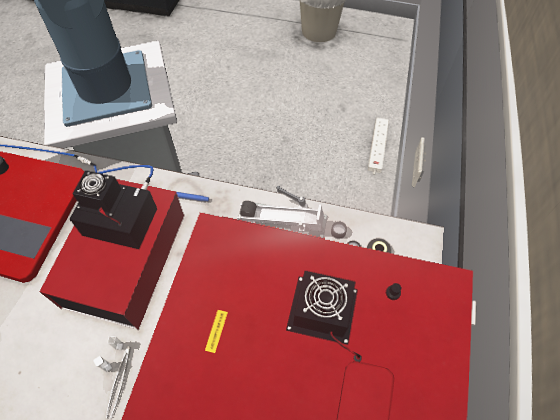

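View pics/top0.png

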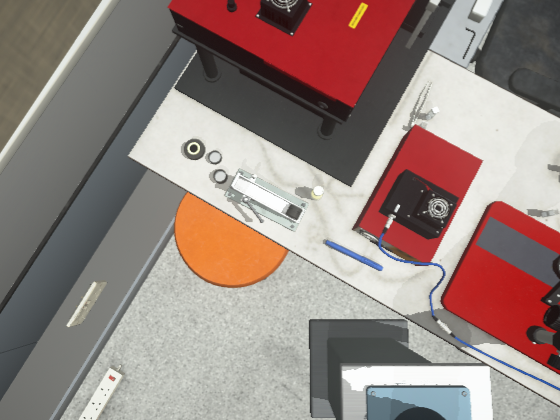

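```bash
echo
```

```text
(no output)
```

View pics/side0c.png

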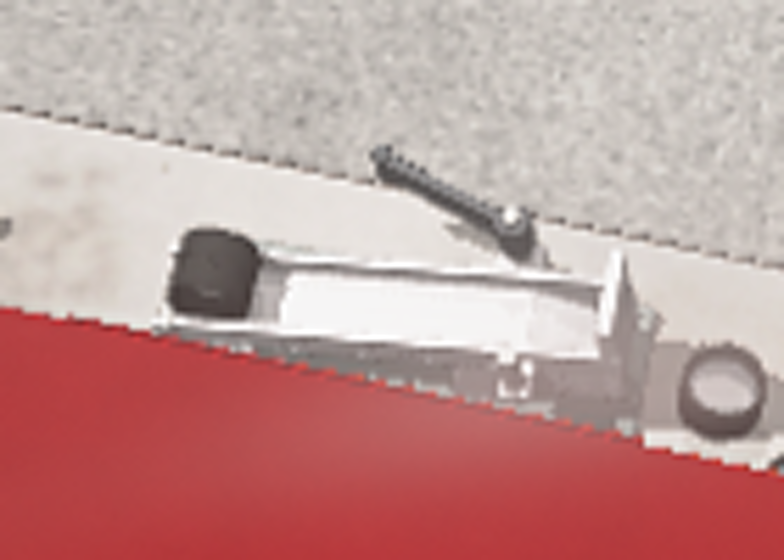

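View pics/top0c.png

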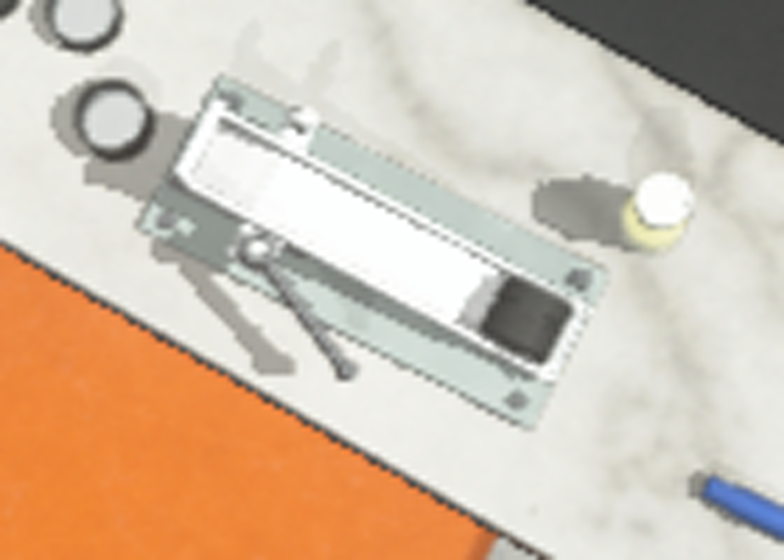

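```bash
cat > h.py <<'E'
import numpy as np,cv2,pickle
from scipy.spatial.transform import Rotation as R
from scipy.optimize import least_squares
def proj(P,T,s):
    P=np.atleast_2d(P); Ti=np.linalg.inv(T); c=P@Ti[:3,:3].T+Ti[:3,3]
    c=c*[1,-1,-1]
    return cv2.projectPoints(c.reshape(-1,1,3),np.zeros(3),np.zeros(3),s["intrinsics"],np.array(s["D"]))[0].reshape(-1,2)
def ray(uv,T,s):
    p=cv2.undistortPoints(np.array(uv,float).reshape(-1,1,2),s["intrinsics"],np.array(s["D"])).reshape(-1,2)
    d=np.c_[p[:,0],-p[:,1],-np.ones(len(p))]@T[:3,:3].T
    return T[:3,3],d
def onz(uv,z,T,s):
    o,d=ray(uv,T,s); return o+d*((z-o[2])/d[:,2])[:,None]
def toolT(o):
    w,x,y,z=o["ee_rot"]; T=np.eye(4); T[:3,:3]=R.from_quat([x,y,z,w]).as_matrix(); T[:3,3]=o["ee_pos"]; return T
def gut(p): # x,y,yaw -> base T
    T=np.eye(4);T[:3,:3]=R.from_euler('z',p[2]).as_matrix();T[:3,3]=[p[0],p[1],0];return T
def chan(p):
    T=np.eye(4);T[:3,:3]=R.from_euler('z',p[2]).as_matrix()@R.from_euler('y',-10,degrees=True).as_matrix();T[:3,3]=[p[0],p[1],.03];return T
def tf(T,P): return np.atleast_2d(P)@T[:3,:3].T+T[:3,3]
E
cat > fit.py <<'E'
from h import *
t=pickle.load(open("top0.pkl","rb"));s=pickle.load(open("side0.pkl","rb"))
cr=lambda a,x,y:np.array(a)/5.6-.5+.5/5.6+[x,y]
ct=cr([[222,75],[138,228],[530,428],[607,265]],200,155)
W=onz(ct,.006,t["T"],t);print(W, np.linalg.norm(np.roll(W,-1,0)-W,axis=1))
G=np.array([[90,-36,6],[90,36,6],[-90,36,6],[-90,-36,6]])/1000
# channel pts: pivot top z=25, pin top z=24 ; side
tc=cr([[258,247],[300,118]],200,155); C=np.array([[39,27,27],[46,-27,24]])/1000
sc=cr([[514,215],[515,365]],210,160)
def f(p): return np.r_[(proj(tf(gut(p),G),t["T"],t)-ct).ravel(),(proj(tf(chan(p),C),t["T"],t)-tc).ravel()]
def f2(p): return np.r_[f(p),(proj(tf(chan(p),C),s["T"],s)-sc).ravel()]
for F in (f,f2):
    r=least_squares(F,[*W.mean(0)[:2],np.pi/2]);print(r.x,np.round(r.fun.reshape(-1,2),1))
p=r.x
np.save("p.npy",p)
for l,a,b in(("seat",[60,0,10],0),("tube",[-67,0,15],0),("pivot",[39,27,18],0)): print(l,tf(chan(p),np.array(a)/1000))
E
python3 fit.py
```

```text
[[0.58424206 0.38423054 0.006     ]
 [0.52070001 0.41755025 0.006     ]
 [0.43929408 0.25905363 0.006     ]
 [0.5052769  0.22746078 0.006     ]] [0.07174814 0.17817997 0.07315628 0.1755342 ]
[0.51226351 0.32250137 1.10357995] [[-1.  -0.3]
 [-0.7  0. ]
 [ 0.3 -0.1]
 [ 0.7  0.6]
 [-0.2  0.1]
 [ 0.8 -0.3]]
[0.51286072 0.3227853  1.10364654] [[-1.2 -0.5]
 [-0.8 -0.2]
 [ 0.2 -0.4]
 [ 0.6  0.4]
 [-0.3 -0.2]
 [ 0.7 -0.6]
 [-0.1  0.5]
 [-0.9 -1.7]]
seat [[0.5386888  0.37399233 0.05026697]]
tube [[0.4819731  0.26154716 0.03313769]]
pivot [[0.50464256 0.36644615 0.05449882]]
```

```bash
python3 - <<'E'
from h import *
t=pickle.load(open("top0.pkl","rb"));s=pickle.load(open("side0.pkl","rb"))
for a,b in (((348,105),(200,213)),((170,4),(472,270))):
    o1,d1=ray([a],t["T"],t);o2,d2=ray([b],s["T"],s)
    A=np.c_[d1[0],-d2[0]];k=np.linalg.lstsq(A,o2-o1,rcond=None)[0]
    print(o1+d1[0]*k[0],o2+d2[0]*k[1])
p=np.load("p.npy")
print(np.rad2deg(p[2]),tf(chan(p),np.array([[46,-27,24],[75,0,27],[-67,0,15]])/1e3))
import cv2
c=cv2.resize(t["image"][0:160,160:370],None,fx=3.5,fy=3.5,interpolation=cv2.INTER_CUBIC);cv2.imwrite("pics/topb.png",c)
c=cv2.resize(t["image"][130:260,170:370],None,fx=4,fy=4,interpolation=cv2.INTER_CUBIC)
cv2.imwrite("pics/topc.png",c)
for n in["short_tube","thin_tube","vial","sensor_puck","marker"]:
    from cell import env
E
```

```text
[0.62393186 0.17936325 0.29002027] [0.62294777 0.17251993 0.29080198]
[0.8029001  0.47950844 0.2968844 ] [0.80377728 0.48214065 0.29817961]
63.23428858860358 [[0.55549206 0.34735239 0.0616232 ]
 [0.54401191 0.38454597 0.06961342]
 [0.4819731  0.26154716 0.03313769]]
```

View pics/topb.png

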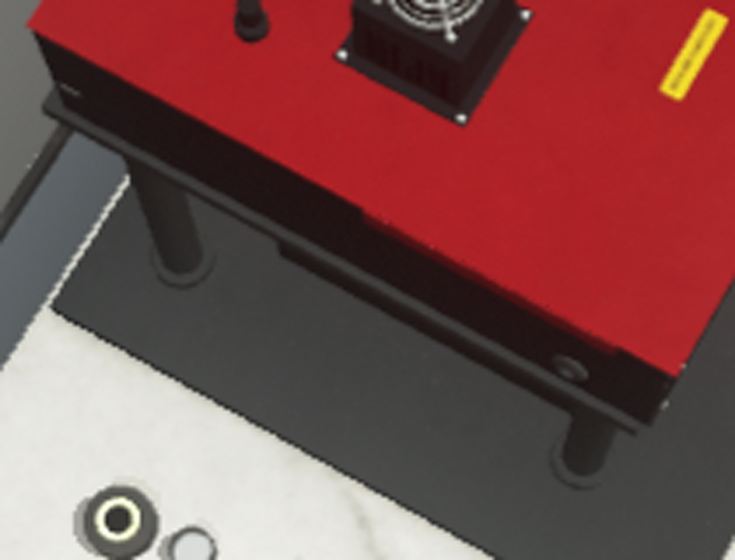

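```bash
cat > st.py <<'E'
from h import *
from cell import env
o=env.observe();T=toolT(o);p=np.load("p.npy")
np.set_printoptions(precision=4,suppress=True)
if __name__=="__main__":
    print(o["time_s"],T,o["wrist_force"],o["finger_gap"],o["joints"])
    tip=T[:3,3]+.173*T[:3,0];print("tip",tip,"chan mm",tf(np.linalg.inv(chan(p)),tip)*1e3)
    print("yaw of z axis",np.rad2deg(np.arctan2(T[1,2],T[0,2])),"y axis",np.rad2deg(np.arctan2(T[1,1],T[0,1])))
E
python3 st.py; python3 - <<'E'
from h import *
from cell import env
import pickle
t=env.snapshot("top")
for n,h in(("vial",.057),("short_tube",.02),("thin_tube",.013),("sensor_puck",.018),("marker",.0075)):
    for r in env.silhouettes(t,n)[:2]:
        b=r["rect"];print(n,r["p"],np.round(b),onz([[(b[0]+b[2])/2,(b[1]+b[3])/2]],h/2,t["T"],t))
E
```

```text
0.75 [[-0.      0.9643  0.2646  0.172 ]
 [-0.      0.2646 -0.9643 -0.6268]
 [-1.     -0.      0.      0.4047]
 [ 0.      0.      0.      1.    ]] [ 0.0398  0.7774 -0.3559] 0.9962309564115852 [ 1.2368  0.5364 -0.0044  1.5379  0.0026  1.0673 -0.0712]
tip [ 0.172  -0.6268  0.2317] chan mm [[-951.1384 -123.3092  372.534 ]]
yaw of z axis -74.65478789098366 y axis 15.345212070127157
vial 0.58 [312. 187. 322. 197.] [[0.52371569 0.20856223 0.0285    ]]
vial 0.23 [206. 149. 224. 165.] [[0.60390209 0.43649789 0.0285    ]]
short_tube 0.53 [215. 169. 228. 186.] [[0.56139697 0.42458123 0.01      ]]
thin_tube 0.62 [209. 148. 221. 162.] [[0.61451945 0.4404578  0.0065    ]]
sensor_puck 0.93 [183. 140. 204. 157.] [[0.62961027 0.49061144 0.009     ]]
marker 0.71 [326. 242. 385. 272.] [[0.38171139 0.12252688 0.00375   ]]
```

```bash
python3 - <<'E'
from h import *
t=pickle.load(open("top0.pkl","rb"));s=pickle.load(open("side0.pkl","rb"))
for a,b in (((437,208),(93,183)),((400,173),(90,208)),((413,126),(75,210)),((483,160),(75,300))):
    o1,d1=ray([a],t["T"],t);o2,d2=ray([b],s["T"],s)
    A=np.c_[d1[0],-d2[0]];k=np.linalg.lstsq(A,o2-o1,rcond=None)[0]
    print(o1+d1[0]*k[0],o2+d2[0]*k[1])
E
```

```text
[0.4634001  0.0106059  0.20504546] [0.46339609 0.01055954 0.20506213]
[0.52675911 0.07504599 0.20882381] [0.52780363 0.00937241 0.22803431]
[0.58610167 0.0750803  0.29426061] [0.58713483 0.01581937 0.31388917]
[ 0.58262769 -0.13773168  0.08264223] [ 0.59226828 -0.08324041  0.058544  ]
```

Emit:
send_rows(series=[-1,-50,0,0,-0.139,-1,-50,0,0,-0.139,-1,0,0,0,-0.139,-1,0,0,0,-0.139,-1,0,0,0,-0.139,-1,0,0,0,-0.139,-1,0,0,0,0], grip_force=20)

```text
time_s: 1.75
ee_pos: [0.1718, -0.6269, 0.5047]
ee_rot: [0.688, 0.164, 0.688, -0.164]
wrist_force: [-0.6, 0.1, 0.0]
finger_gap: -0.002
```

```bash
python3 st.py
```

```text
1.75 [[ 0.0002  0.4511  0.8925  0.1718]
 [ 0.0001  0.8925 -0.4511 -0.6269]
 [-1.      0.0002  0.0001  0.5047]
 [ 0.      0.      0.      1.    ]] [-0.6031  0.0571  0.0062] -0.00200539565441614 [ 1.35    0.4654 -0.1712  1.4101  0.0798  1.2729  0.7053]
tip [ 0.1719 -0.6268  0.3317] chan mm [[-933.8434 -123.194   470.9855]]
yaw of z axis -26.8137538628793 y axis 63.18624735805899
```

Emit:
send_rows(series=[-1,0,46,8.8,0,-1,0,46,8.8,0,-1,0,46,8.8,0,-1,0,46,8.8,0,-1,0,46,8.8,0,-1,0,46,8.8,0,-1,0,46,8.8,0,-1,0,46,8.8,0,-1,0,0,0,0])

```text
time_s: 2.65
ee_pos: [0.4053, -0.3242, 0.5053]
ee_rot: [0.689, 0.163, 0.687, -0.161]
wrist_force: [-0.3, 0.2, 0.1]
finger_gap: -0.001
```

```bash
python3 st.py
```

```text
2.65 [[ 0.003   0.4457  0.8952  0.4053]
 [ 0.0023  0.8952 -0.4457 -0.3242]
 [-1.      0.0034  0.0016  0.5053]
 [ 0.      0.      0.      1.    ]] [-0.2608  0.1897  0.143 ] -0.0007756380696785345 [ 0.8969  0.2358 -0.3662  1.7423  0.0869  1.1786  0.0448]
tip [ 0.4059 -0.3238  0.3323] chan mm [[-563.5169 -195.649   406.2803]]
yaw of z axis -26.468230038209708 y axis 63.53208443584534
```

Emit:
send_rows(series=[-1,0,44.2,-13.9,0,-1,0,44.2,-13.9,0,-1,0,44.2,-13.9,0,-1,0,44.2,-13.9,0,-1,0,44.2,-13.9,0,-1,0,44.2,-13.9,0,-1,0,45.2,-15.8,0,-1,0,45.2,-15.8,0,-1,0,45.2,-15.8,0,-1,0,45.2,-15.8,0,-1,0,45.2,-15.8,0,-1,0,45.2,-15.8,0,-1,0,45.2,-15.8,0,-1,0,45.2,-15.8,0,-1,40,0,0,0,-1,40,0,0,0,-1,40,0,0,0,-1,0,0,0,0,-1,0,0,0,0])

```text
time_s: 4.55
ee_pos: [0.4977, 0.3235, 0.3853]
ee_rot: [0.687, 0.165, 0.688, -0.165]
wrist_force: [-1.1, 1.1, 0.9]
finger_gap: -0.005
```

```bash
python3 st.py; python3 - <<'E'
from st import *
s=env.snapshot("wrist");s["Ttool"]=T;pickle.dump(s,open("wrist1.pkl","wb"));cv2.imwrite("pics/wrist1.png",s["image"])
im=s["image"].copy()
C=T@s["T_tool_cam"]
G=np.array([[90,-36,6],[90,36,6],[-90,36,6],[-90,-36,6]])/1e3
for q in np.r_[proj(tf(gut(p),G),C,s),proj(tf(chan(p),np.array([[39,27,25],[46,-27,24],[-67,0,15],[60,0,0]])/1e3),C,s)]: cv2.circle(im,(int(q[0]),int(q[1])),3,(0,0,255),1)
cv2.imwrite("pics/wrist1o.png",im)
E
```

```text
4.55 [[-0.0005  0.4539  0.891   0.4977]
 [-0.0002  0.891  -0.4539  0.3235]
 [-1.     -0.0004 -0.0003  0.3853]
 [ 0.      0.      0.      1.    ]] [-1.0928  1.0982  0.9426] -0.005378073507489946 [-0.1512  0.5592 -0.6979  1.681   0.4035  1.0508 -1.4497]
tip [0.4976 0.3234 0.2123] chan mm [[ 25.4344  13.9368 180.6087]]
yaw of z axis -26.99530209425044 y axis 63.00470517133463
```

View pics/wrist1o.png

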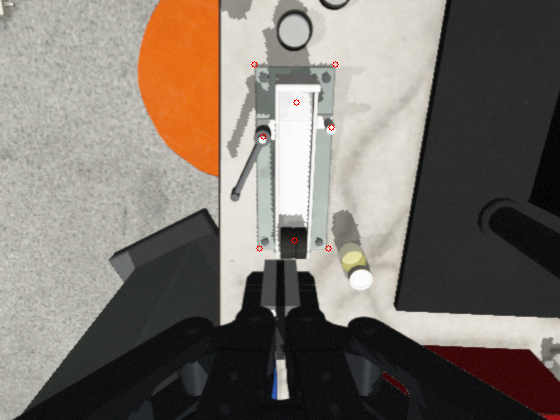

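```bash
python3 - <<'E'
import cv2
a=cv2.imread("pics/wrist1.png")
cv2.imwrite("pics/w1c.png",cv2.resize(a[55:155,215:355],None,fx=5.6,fy=5.6,interpolation=cv2.INTER_CUBIC))
cv2.imwrite("pics/w1d.png",cv2.resize(a[165:265,215:355],None,fx=5.6,fy=5.6,interpolation=cv2.INTER_CUBIC))
E
```

```text
(no output)
```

View pics/w1c.png

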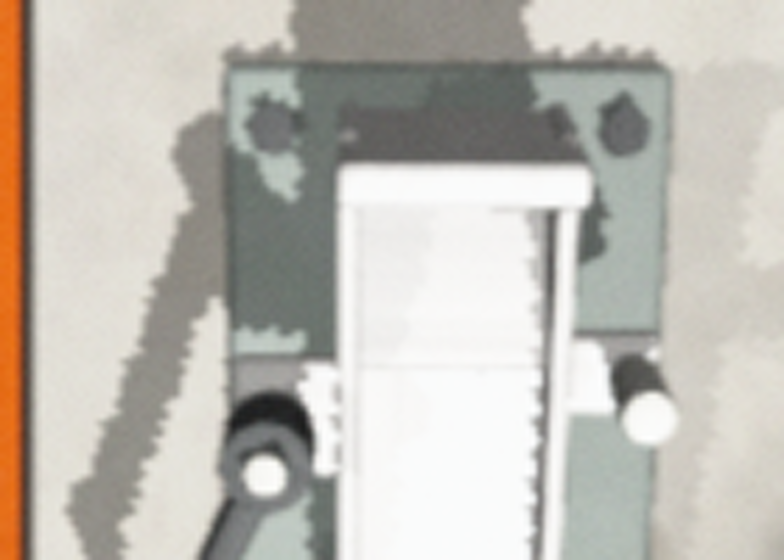

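View pics/w1d.png

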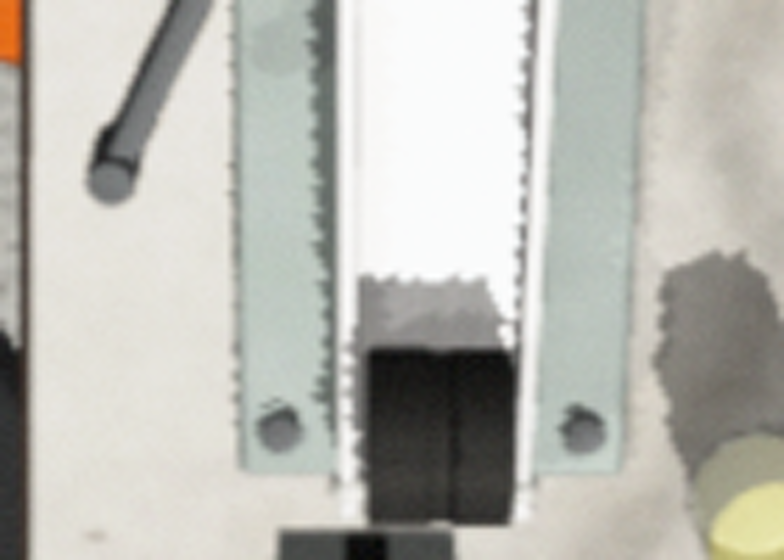

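```bash
cat > fit2.py <<'E'
from h import *
np.set_printoptions(precision=4,suppress=True)
w=pickle.load(open("wrist1.pkl","rb"));C=w["Ttool"]@w["T_tool_cam"]
cr=lambda a,x,y:np.array(a)/5.6-.5+.5/5.6+[x,y]
cw=np.r_[cr([[228,67],[668,68]],215,55),cr([[620,470],[240,470]],215,165)]
G=np.array([[90,36,6],[90,-36,6],[-90,-36,6],[-90,36,6]])/1000
pw=cr([[650,418]],215,55);P=np.array([[46,-27,24]])/1e3
W=onz(cw,.006,C,w);print(np.linalg.norm(np.roll(W,-1,0)-W,axis=1))
f=lambda p:np.r_[(proj(tf(gut(p),G),C,w)-cw).ravel(),(proj(tf(chan(p),P),C,w)-pw).ravel()]
r=least_squares(f,np.load("p.npy"));print(np.load("p.npy"),r.x,r.fun.reshape(-1,2))
p=r.x;np.save("p2.npy",p)
# keeper: tip at channel z 18..25 plane
tip=cr([[112,180]],215,165); piv=cr([[265,475]],215,55)
H=chan(p);o,d=ray(np.r_[tip,piv],C,w);Hi=np.linalg.inv(H)
oc=tf(Hi,o)[0];dc=d@Hi[:3,:3].T
for z in(.018,.025,.03):
    q=oc+dc*((z-oc[2])/dc[:,2])[:,None];print(z,q*1e3)
    v=q[0]-[.039,.027,z];print("angle",np.arctan2(-v[1],-v[0]),np.hypot(*v[:2]))
# tube silhouette center
E
python3 fit2.py
python3 - <<'E'
from st import *
from cell import env
w=env.snapshot("wrist");C=T@w["T_tool_cam"];p=np.load("p2.npy")
H=chan(p);Hi=np.linalg.inv(H)
for r in env.silhouettes(w,"lens_tube")[:2]:
    b=r["rect"];print(r["p"],b)
    o,d=ray([[(b[0]+b[2])/2,(b[1]+b[3])/2]],C,w);oc=tf(Hi,o)[0];dc=d[0]@Hi[:3,:3].T
    print((oc+dc*((.015-oc[2])/dc[2]))*1e3)
    print(proj(tf(H,np.array([[-67,0,15]])/1e3),C,w))
E
```

```text
[0.07   0.1779 0.0709 0.1781]
[0.5129 0.3228 1.1036] [0.5111 0.3223 1.0935] [[-1.0902 -0.9798]
 [ 1.2026 -0.6626]
 [ 0.6166  1.3492]
 [-0.3893  0.9796]
 [-0.2709  0.0392]]
0.018 [[-17.4465  52.5935  18.    ]
 [ 35.3672  27.4648  18.    ]]
angle -0.42568788166428784 0.06197767085880473
0.025 [[-13.8306  51.6302  25.    ]
 [ 37.7037  27.1102  25.    ]]
angle -0.4362523294330277 0.058289963907816905
0.03 [[-11.2479  50.9421  30.    ]
 [ 39.3726  26.8569  30.    ]]
angle -0.44465476764479017 0.05566032273619447
0.95 [279.9, 232.5, 305.0, 258.1]
[-70.1926  -0.3859  15.    ]
[[292.1226 242.5502]]
```

```bash
cat > go.py <<'E'
from st import *
import sys
p=np.load("p2.npy")
# target tip in gutter frame mm
def report():
    tip=T[:3,3]+.173*T[:3,0]; Gi=np.linalg.inv(gut(p))
    print("t",o["time_s"],"tip gutter mm",tf(Gi,tip)[0]*1e3,"F(gutter)",gut(p)[:3,:3].T@o["wrist_force"],"gap",o["finger_gap"])
    yaw=np.arctan2(T[1,1],T[0,1]);print("yaw err (rad, tool-x turn to align)",yaw-p[2])
    return tip
tip=report()
for a in sys.argv[1:]:
    tg=tf(gut(p),np.array(eval(a))/1e3)[0]; print(a,"shift tool mm",T[:3,:3].T@(tg-tip)*1e3); tip=tg
E
python3 go.py "[-103,0,100]" "[-103,0,29.5]" "[-94.6,0,29.5]"
```

```text
t 4.7 tip gutter mm [ -3.7681  12.1626 214.2792] F(gutter) [ 0.5657 -0.3758 -0.3148] gap -0.001238797072618388
yaw err (rad, tool-x turn to align) 0.007078571889660656
[-103,0,100] shift tool mm [113.9455 -99.724   11.2333]
[-103,0,29.5] shift tool mm [70.4994 -0.2524 -0.1402]
[-94.6,0,29.5] shift tool mm [0.0302 8.3997 0.0594]
```

Emit:
send_rows(series=[-1,28,-25,3,0.007,-1,28,-25,3,0,-1,28,-25,3,0,-1,28,-25,2,0,-1,0,0,0,0,-1,25,0,0,0,-1,25,0,0,0,-1,0,0,0,0,-1,0,0,0,0])

```text
time_s: 5.6
ee_pos: [0.4622, 0.2306, 0.2242]
ee_rot: [0.688, 0.167, 0.687, -0.166]
wrist_force: [-0.3, 0.7, 0.6]
finger_gap: -0.002
```

```bash
python3 go.py "[-103,0,29.5]" "[-94.6,0,29.5]"; python3 - <<'E'
from st import *
print(T[:3,3]);s=env.snapshot("wrist");cv2.imwrite("pics/wrist2.png",s["image"])
o=env.observe();print(o["ee_pos"],o["ee_rot"])
s=env.snapshot("side");cv2.imwrite("pics/side2.png",cv2.resize(s["image"][150:250,190:330],None,fx=5.6,fy=5.6))
o=env.observe();print(o["ee_pos"],o["ee_rot"])
E
```

```text
t 5.6 tip gutter mm [-103.642     1.1269   51.2003] F(gutter) [0.4542 0.5948 0.6308] gap -0.0024521001147787187
yaw err (rad, tool-x turn to align) 0.0014078736784690626
[-103,0,29.5] shift tool mm [21.7026  0.6016  1.1047]
[-94.6,0,29.5] shift tool mm [0.0151 8.4    0.0118]
[0.4622 0.2306 0.2242]
[0.4623 0.2306 0.2245] [ 0.6879  0.1674  0.6864 -0.166 ]
[0.4623 0.2304 0.2245] [ 0.688   0.1675  0.6863 -0.166 ]
```

View pics/wrist2.png

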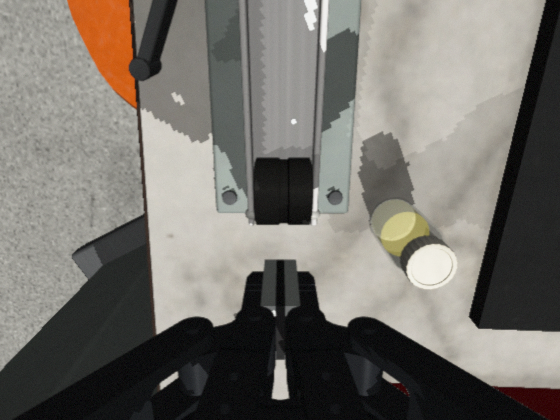

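View pics/side2.png

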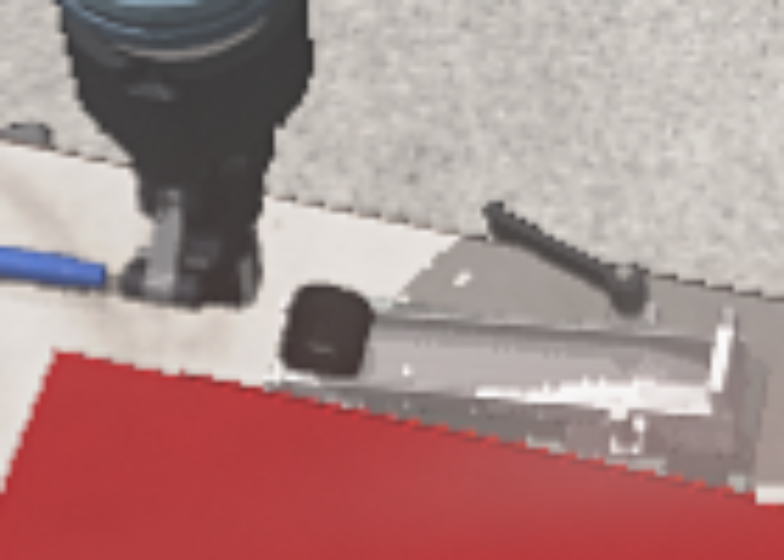

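```bash
python3 - <<'E'
from st import *
p=np.load("p2.npy");s=pickle.load(open("wrist1.pkl","rb"));C=T@s["T_tool_cam"]
print("tool pts tip (y=+11,0,-11):",proj(tf(T,[[.173,.011,0],[.173,0,0],[.173,.011,.0145],[.173,.011,-.0145]]),C,s))
c=np.array([-67,0,15])/1e3
a=np.linspace(0,2*np.pi,60)
for y in(-.0125,.0125):
    P=np.c_[c[0]+.015*np.cos(a),0*a+y,c[2]+.015*np.sin(a)];q=proj(tf(chan(p),P),C,s);print("tube",q.min(0),q.max(0))
E
```

```text
tool pts tip (y=+11,0,-11): [[279.6972 255.046 ]
 [279.715  277.6825]
 [313.4117 255.0329]
 [245.9853 255.0557]]
tube [306.4934 156.6137] [311.818  222.4786]
tube [251.7713 156.5911] [256.2895 222.4726]
```

Emit:
send_rows(series=[-1,11,0,1,0,-1,10.5,0.6,0,0,-1,0,0,0,0,-1,0,3,0,0,-1,0,3,0,0,-1,0,3,0,0,-1,-0.5,3,0,0,-1,-0.5,3,0,0,-1,-0.5,3,0,0,-1,0,0,0,0])

```text
time_s: 6.7
ee_pos: [0.471, 0.2461, 0.2029]
ee_rot: [0.687, 0.167, 0.687, -0.166]
wrist_force: [0.3, 0.3, 0.1]
finger_gap: -0.0
```

```bash
python3 go.py; python3 - <<'E'
from st import *
s=env.snapshot("wrist");cv2.imwrite("pics/wrist3.png",s["image"])
E
```

```text
t 6.7 tip gutter mm [-85.9459   0.6333  29.8688] F(gutter) [ 0.4554 -0.1502  0.0629] gap -0.0004825232564668052
yaw err (rad, tool-x turn to align) 0.0016055538547214976
```

View pics/wrist3.png

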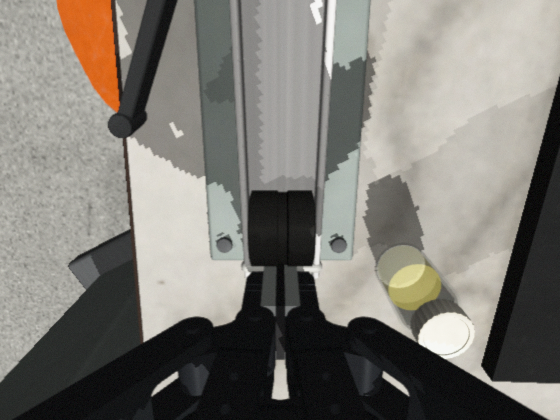

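Emit:
send_rows(series=[-1,-0.9,5,0,0,-1,-0.9,5,0,0,-1,-0.9,5,0,0,-1,-0.9,5,0,0,-1,-0.9,5,0,0,-1,-0.9,5,0,0,-1,-0.9,5,0,0,-1,-0.9,5,0,0,-1,-0.9,5,0,0,-1,-0.9,5,0,0,-1,-0.9,5,0,0,-1,-0.9,5,0,0,-1,-0.9,5,0,0,-1,-0.9,5,0,0,-1,-0.9,5,0,0,-1,-0.9,5,0,0,-1,0,0,0,0])

```text
time_s: 8.45
ee_pos: [0.5077, 0.3177, 0.2174]
ee_rot: [0.687, 0.167, 0.687, -0.166]
wrist_force: [0.6, -0.0, 0.0]
finger_gap: 0.001
```

```bash
python3 go.py; python3 - <<'E'
from st import *
s=env.snapshot("wrist");cv2.imwrite("pics/wrist4.png",s["image"])
E
```

```text
t 8.45 tip gutter mm [-5.3666  0.9111 44.3637] F(gutter) [ 0.2639 -0.5356  0.0203] gap 0.0007024536000462459
yaw err (rad, tool-x turn to align) 0.001803898792975156
```

View pics/wrist4.png

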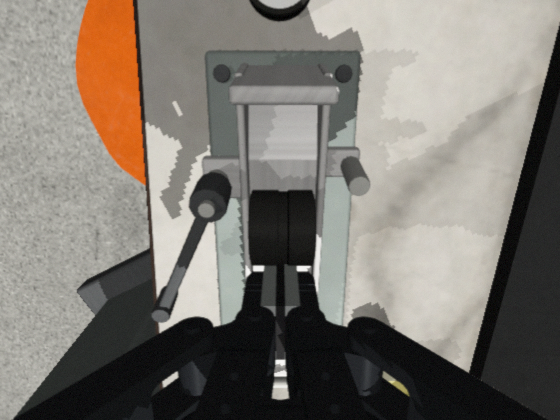

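Emit:
send_rows(series=[-1,-0.9,5,0,0,-1,-0.9,5,0,0,-1,-0.9,5,0,0,-1,-0.9,5,0,0,-1,-0.9,5,0,0,-1,-0.7,4,0,0,-1,-0.5,3,0,0,-1,0,0,0,0,-1,0,0,0,0])

```text
time_s: 9.4
ee_pos: [0.5221, 0.3452, 0.2227]
ee_rot: [0.687, 0.167, 0.687, -0.167]
wrist_force: [-0.4, -0.9, 0.6]
finger_gap: 0.001
```

```bash
python3 go.py; python3 - <<'E'
from st import *
s=env.snapshot("wrist");cv2.imwrite("pics/wrist5.png",s["image"])
s=env.snapshot("top");cv2.imwrite("pics/top5.png",cv2.resize(s["image"][155:255,200:340],None,fx=5.6,fy=5.6))
E
```

```text
t 9.4 tip gutter mm [25.3374  0.7887 49.6887] F(gutter) [-0.9723 -0.0633  0.6003] gap 0.0006779949545470056
yaw err (rad, tool-x turn to align) 0.0013905167632286553
```

View pics/wrist5.png

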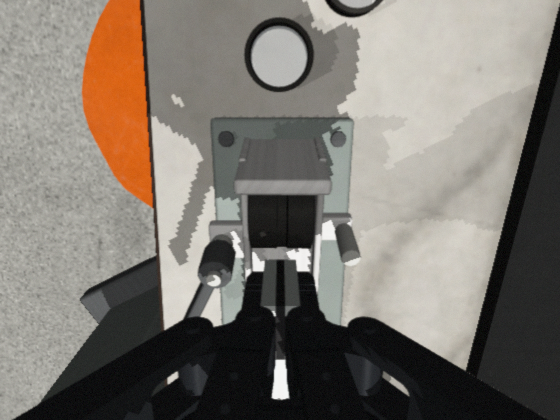

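Emit:
send_rows(series=[-1,0,-8,0,0,-1,-20,-2,0,0,-1,-20,0,0,0,-1,0,0,0,0])

```text
time_s: 9.9
ee_pos: [0.5184, 0.337, 0.2668]
ee_rot: [0.688, 0.168, 0.686, -0.165]
wrist_force: [0.3, 0.2, 0.6]
finger_gap: 0.003
```

```bash
python3 go.py; cat > kp.py <<'E'
from st import *
p=np.load("p2.npy")
c,s_=np.cos(np.radians(10)),np.sin(np.radians(10))
tip=(tf(np.linalg.inv(gut(p)),T[:3,3]+.173*T[:3,0])[0])*1e3
def way(th,r,zz=15,ex=0):
    d=np.array([-np.cos(th),-np.sin(th)]);n=np.array([-np.sin(th),np.cos(th)])
    off=2.5+9*abs(np.sin(th))+8*abs(np.cos(th))+ex
    q=np.array([39,27])+r*d+off*n
    return np.array([q[0]*c-zz*s_,q[1],30+q[0]*s_+zz*c])
prev=tip
w=[("above",way(-.43,42,15,14)+[0,0,40]),("down",way(-.43,42,15,14))]
w+=[("%.2f"%t,way(t,42)) for t in np.linspace(-.43,1.57,21)]
for n,q in w:
    d=q-prev;print(n,q.round(1),"row",[round(-d[2],1),round(d[0],1),round(-d[1],1)]);prev=q
s=env.snapshot("wrist");cv2.imwrite("pics/wrist6.png",s["image"])
E
python3 kp.py
```

```text
t 9.9 tip gutter mm [17.2302 -0.2179 93.792 ] F(gutter) [ 0.3444 -0.2095  0.6265] gap 0.0026982324604852424
yaw err (rad, tool-x turn to align) 0.000926392871472892
above [ 9.5 69.5 86.9] row [np.float64(6.9), np.float64(-7.7), np.float64(-69.7)]
down [ 9.5 69.5 46.9] row [np.float64(40.0), np.float64(0.0), np.float64(-0.0)]
-0.43 [ 3.8 56.8 45.9] row [np.float64(1.0), np.float64(-5.7), np.float64(12.7)]
-0.33 [ 0.8 52.9 45.4] row [np.float64(0.5), np.float64(-2.9), np.float64(3.9)]
-0.23 [-1.7 48.6 44.9] row [np.float64(0.4), np.float64(-2.5), np.float64(4.3)]
-0.13 [-3.7 43.9 44.6] row [np.float64(0.4), np.float64(-2.0), np.float64(4.6)]
-0.03 [-5.2 39.  44.3] row [np.float64(0.3), np.float64(-1.5), np.float64(4.9)]
0.07 [-6.2 35.1 44.1] row [np.float64(0.2), np.float64(-1.0), np.float64(3.9)]
0.17 [-6.9 31.6 44. ] row [np.float64(0.1), np.float64(-0.7), np.float64(3.5)]
0.27 [-7.4 28.  43.9] row [np.float64(0.1), np.float64(-0.4), np.float64(3.7)]
0.37 [-7.5 24.1 43.9] row [np.float64(0.0), np.float64(-0.1), np.float64(3.8)]
0.47 [-7.2 20.2 44. ] row [np.float64(-0.0), np.float64(
[... 200 characters left out ...]
6] row [np.float64(-0.3), np.float64(1.6), np.float64(4.0)]
0.87 [-1.8  4.3 44.9] row [np.float64(-0.4), np.float64(2.0), np.float64(3.9)]
0.97 [ 0.7  0.5 45.4] row [np.float64(-0.4), np.float64(2.5), np.float64(3.8)]
1.07 [ 3.6 -3.  45.9] row [np.float64(-0.5), np.float64(3.0), np.float64(3.5)]
1.17 [ 7.1 -6.2 46.5] row [np.float64(-0.6), np.float64(3.4), np.float64(3.2)]
1.27 [10.9 -9.1 47.2] row [np.float64(-0.7), np.float64(3.8), np.float64(2.9)]
1.37 [ 15.1 -11.6  47.9] row [np.float64(-0.7), np.float64(4.2), np.float64(2.5)]
1.47 [ 19.6 -13.6  48.7] row [np.float64(-0.8), np.float64(4.5), np.float64(2.0)]
1.57 [ 24.4 -15.   49.5] row [np.float64(-0.8), np.float64(4.8), np.float64(1.4)]
```

View pics/wrist6.png

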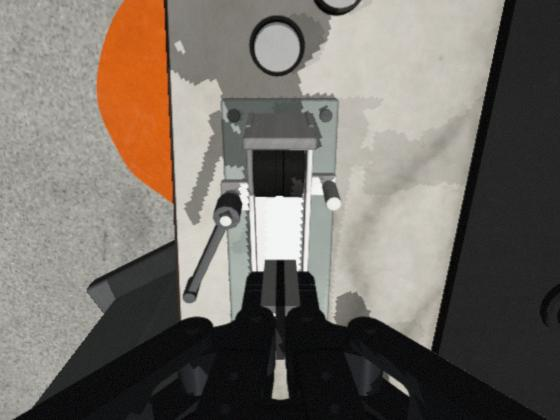

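Emit:
send_rows(series=[-1,0,-3,-24,0,-1,0,-3,-24,0,-1,0,-2,-22,0,-1,0,0,0,0,-1,10,0,0,0,-1,0,0,0,0,-1,0,0,0,0])

```text
time_s: 10.65
ee_pos: [0.4525, 0.3604, 0.2521]
ee_rot: [0.687, 0.167, 0.687, -0.168]
wrist_force: [0.4, 0.4, -0.1]
finger_gap: 0.0
```

```bash
python3 kp.py|head -3
```

```text
above [ 9.5 69.5 86.9] row [np.float64(-7.8), np.float64(2.8), np.float64(0.0)]
down [ 9.5 69.5 46.9] row [np.float64(40.0), np.float64(0.0), np.float64(-0.0)]
-0.43 [ 3.8 56.8 45.9] row [np.float64(1.0), np.float64(-5.7), np.float64(12.7)]
```

View pics/wrist6.png

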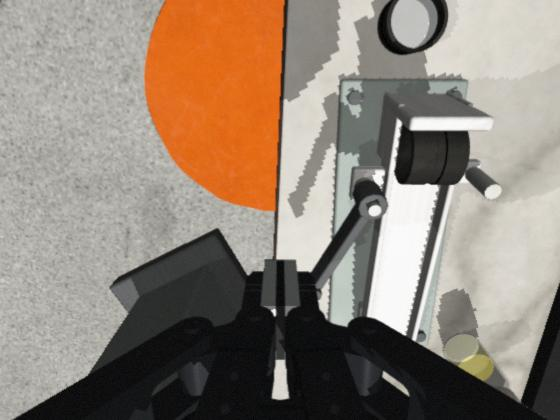

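```bash
python3 - <<'E'
from st import *
s=env.snapshot("side");cv2.imwrite("pics/side7.png",cv2.resize(s["image"][130:240,210:350],None,fx=5.6,fy=5.4,interpolation=cv2.INTER_CUBIC))
q=proj(tf(T,[[.173,a,b] for a in(-.011,.011) for b in(-.008,.008)]),s["T"],s);print((q-[210,130])*[5.6,5.4])
E
```

```text
[[430.723  214.5228]
 [422.537  249.0224]
 [491.2177 223.9628]
 [483.582  258.6245]]
```

View pics/side7.png

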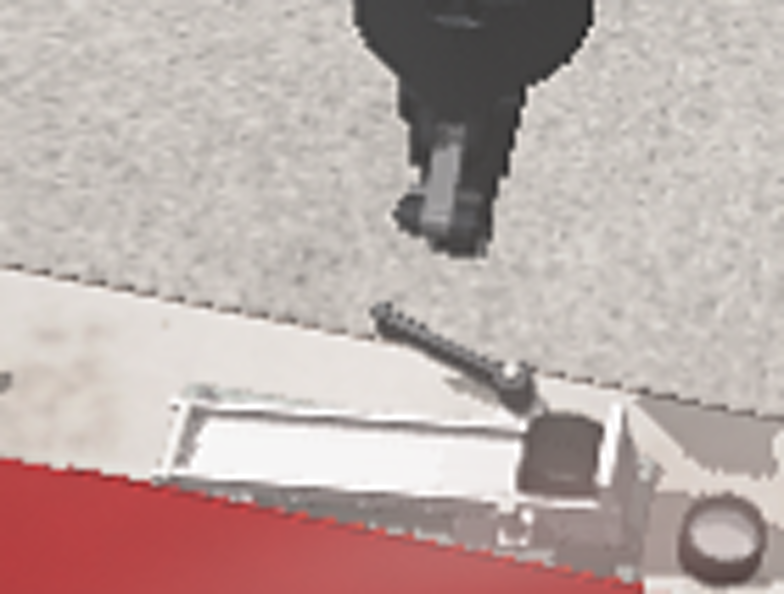

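Emit:
send_rows(series=[-1,16,1.5,0,0,-1,16,1.5,0,0,-1,0,0,0,0,-1,0.5,-2.9,6,0,-1,0.5,-2.8,6.7,0,-1,0.5,-2.9,3.9,0,-1,0.4,-2.5,4.3,0,-1,0.4,-2,4.6,0,-1,0.3,-1.5,4.9,0,-1,0.2,-1,3.9,0,-1,0,0,0,0])

```text
time_s: 11.85
ee_pos: [0.477, 0.3337, 0.2179]
ee_rot: [0.687, 0.167, 0.687, -0.167]
wrist_force: [-0.2, -0.0, 0.7]
finger_gap: 0.003
```

```bash
python3 go.py;python3 kp.py|head -1
```

```text
t 11.85 tip gutter mm [-5.574  35.5156 44.9104] F(gutter) [-0.1427  0.206   0.66  ] gap 0.0032673105441882546
yaw err (rad, tool-x turn to align) 0.00033029379199156494
above [ 9.5 69.5 86.9] row [np.float64(-42.0), np.float64(15.1), np.float64(-34.0)]
```

View pics/wrist6.png

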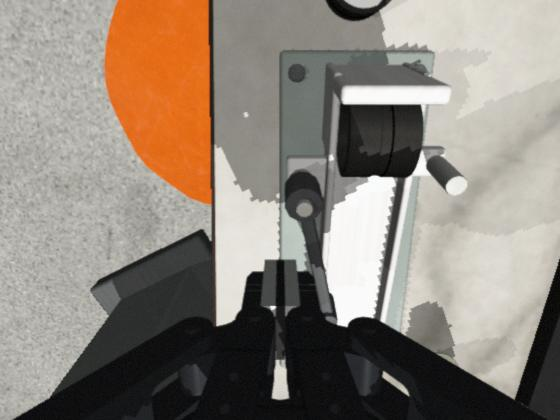

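Keeper is turning with the finger (pivot at (305,208), bar now just inward). Continue along the arc.

Emit:
send_rows(series=[-1,0.3,-1.2,4,0,-1,0.2,-0.4,3.7,0,-1,0,-0.1,3.8,0,-1,0,0.3,3.9,0,-1,-0.1,0.7,4,0,-1,-0.2,1.1,4,0,-1,-0.3,1.6,4,0,-1,-0.4,2,3.9,0,-1,-0.4,2.5,3.8,0,-1,-0.5,3,3.5,0,-1,-0.6,3.4,3.2,0,-1,-0.7,3.8,2.9,0,-1,-0.7,4.2,2.5,0,-1,0,0,0,0])

```text
time_s: 13.3
ee_pos: [0.5285, 0.3318, 0.2216]
ee_rot: [0.687, 0.167, 0.687, -0.166]
wrist_force: [-0.2, 0.3, 1.0]
finger_gap: 0.001
```

```bash
python3 go.py "[19.6,-13.6,48.7]" "[24.4,-15,49.5]" ;python3 kp.py|head -1
```

```text
t 13.3 tip gutter mm [ 16.6345 -11.1924  48.5876] F(gutter) [0.2229 0.3228 0.9586] gap 0.0014349842830355696
yaw err (rad, tool-x turn to align) 0.001186572070088987
[19.6,-13.6,48.7] shift tool mm [-0.1083  2.9627  2.4112]
[24.4,-15,49.5] shift tool mm [-0.7944  4.7992  1.406 ]
above [ 9.5 69.5 86.9] row [np.float64(-38.3), np.float64(-7.1), np.float64(-80.7)]
```

View pics/wrist6.png

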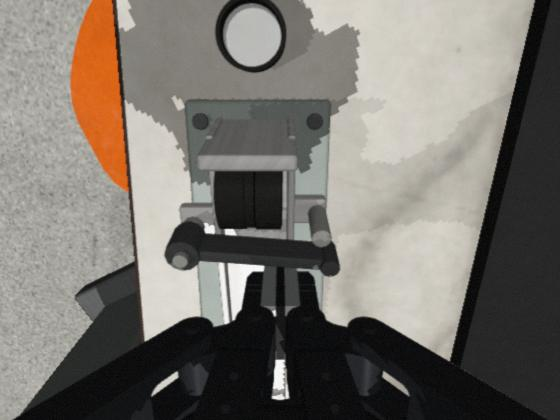

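Emit:
send_rows(series=[-1,-0.3,2,1,0,-1,-0.3,2,1,0,-1,-0.3,2,0,0,-1,0,0,0,0])

```text
time_s: 13.75
ee_pos: [0.5323, 0.3353, 0.2221]
ee_rot: [0.687, 0.166, 0.687, -0.167]
wrist_force: [-0.9, -2.5, 0.5]
finger_gap: 0.002
```

```bash
python3 go.py ;python3 kp.py|head -1
```

```text
t 13.75 tip gutter mm [ 20.9579 -12.9092  49.0562] F(gutter) [-2.6185 -0.286   0.4724] gap 0.0018252331977157564
yaw err (rad, tool-x turn to align) 0.0011646565161804734
above [ 9.5 69.5 86.9] row [np.float64(-37.9), np.float64(-11.5), np.float64(-82.4)]
```

View pics/wrist6.png

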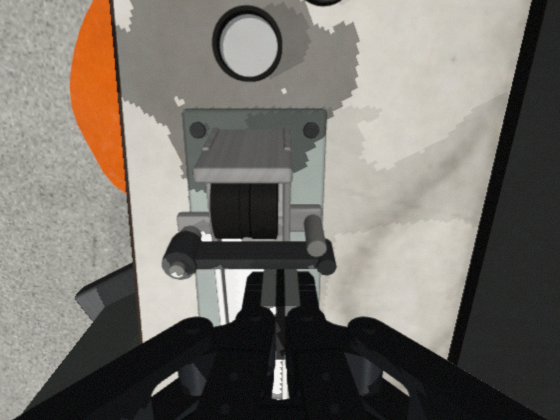

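Emit:
send_rows(series=[-1,0,1,0,0,-1,0,1,0,0,-1,0,0,0,0])

```text
time_s: 14.1
ee_pos: [0.5328, 0.336, 0.2218]
ee_rot: [0.687, 0.165, 0.688, -0.169]
wrist_force: [-4.3, -7.6, 5.4]
finger_gap: -0.002
```

```bash
python3 go.py
```

```text
t 14.1 tip gutter mm [ 21.3091 -12.932   48.8355] F(gutter) [-8.7083  0.3765  5.4358] gap -0.002020391031479566
yaw err (rad, tool-x turn to align) 0.0007563353758313074
```

Emit:
send_rows(series=[-1,0,-6,0,0,-1,0,-10,0,0,-1,-30,0,0,0,-1,-40,0,0,0,-1,-40,0,0,0,-1,-30,0,0,0,-1,0,0,0,0,-1,0,0,0,0])

```text
time_s: 14.9
ee_pos: [0.526, 0.3231, 0.3629]
ee_rot: [0.688, 0.167, 0.687, -0.166]
wrist_force: [-0.0, -0.6, -0.8]
finger_gap: -0.002
```

```bash
python3 go.py; python3 - <<'E'
from st import *
p=np.load("p2.npy")
w=env.snapshot("wrist");C=T@w["T_tool_cam"];im=w["image"].copy()
def bar(th,z=25): return np.array([[39-62*np.cos(th),27-62*np.sin(th),z],[39,27,z]])/1e3
H=chan(p)
q=proj(tf(H,np.r_[bar(1.57),[[.060,0,.010]]]),C,w);print(q)
k=q.mean(0).astype(int);x,y=k-[70,50]
c=im[y:y+100,x:x+140];c=cv2.resize(c,None,fx=5.6,fy=5.6,interpolation=cv2.INTER_CUBIC);print(x,y)
for a in q: cv2.circle(c,tuple(int(v) for v in (a-[x,y]+.5)*5.6),5,(0,0,255),1)
cv2.imwrite("pics/w8.png",c);cv2.imwrite("pics/w8f.png",im)
for n in("lens_tube","keeper"):
    print(n,[(r["p"],r["rect"]) for r in env.silhouettes(w,n)[:2]])
s=env.snapshot("side");cv2.imwrite("pics/side8.png",cv2.resize(s["image"][150:250,210:350],None,fx=5.6,fy=5.6,interpolation=cv2.INTER_CUBIC))
s=env.snapshot("top");cv2.imwrite("pics/top8.png",s["image"])
E
```

```text
t 14.9 tip gutter mm [  7.9094 -13.0833 189.8738] F(gutter) [-0.5462 -0.2486 -0.8373] gap -0.0017461290479756392
yaw err (rad, tool-x turn to align) 0.00120854082129207
[[308.9199 160.3308]
 [226.145  160.2307]
 [262.4102 126.9711]]
195 99
lens_tube [(0.82, [239.5, 114.1, 279.4, 148.0])]
keeper []
```

View pics/w8.png

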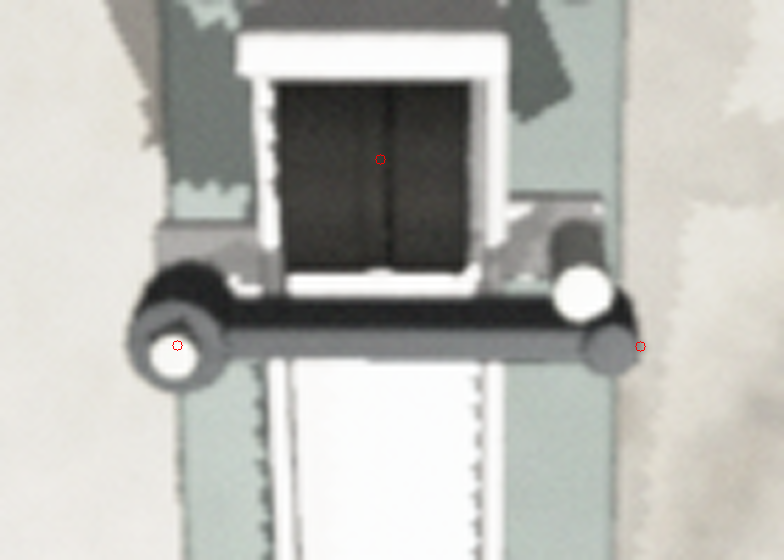

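View pics/side8.png

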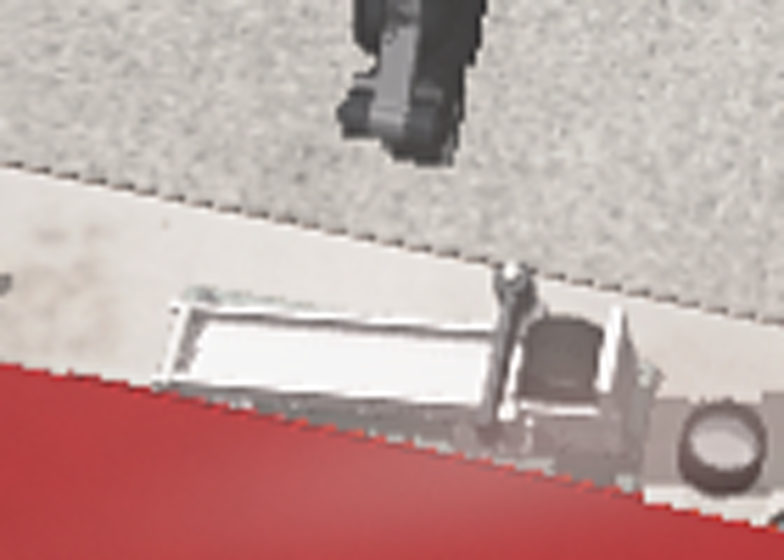

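View pics/w8f.png

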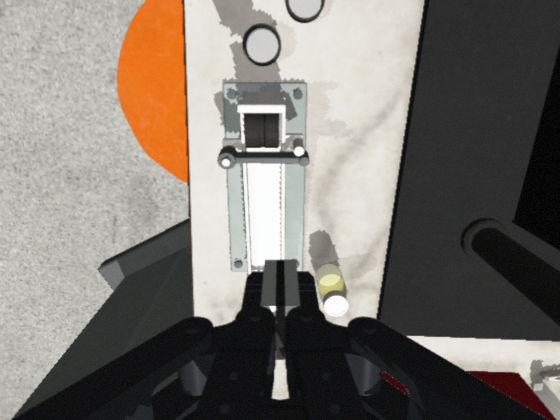

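```bash
python3 -c "
from cell import env
print(env.job_done())"
```

```text
the job is handed in; nothing more can be done
None
```

I pushed the tube up the gutter with closed fingertips, and it rolled over the crest into the seat by itself. I then swung the keeper bar across behind it, moved the gripper clear above the gutter and handed the job in at about 15 s of the 48 s allowed.

- **Tube:** the last wrist and side pictures show it in the pocket against the top stop. Its position matches the projected seat point by eye.
- **Keeper:** the bar lies square across the gutter with its end at the catch pin. While I pushed it the last 2 mm, the fingertips stopped moving and the force rose to about 10 N, so it was at its limit.
- **Surroundings:** in the last wrist picture the vial and the nearby tubes stand where they were. I did not check the puck and marker again after the start.
- **Failed check:** in the last picture the network did not find the keeper, so its final position rests on the picture and the rise in force.

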